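# Square up a loose frame corner and hold it

## Robot

A 7-joint arm with a two-finger parallel gripper is mounted at the origin on the work surface. World frame = base frame: x ahead of the robot, y to its left, z up, the work surface at z = 0. Lengths are in m, angles in rad, forces in N, time in s.
With the tool pointing down it reaches from about 0.35 to 0.9 m from the base axis. Payload 8.1 kg.
Tool frame: the origin (TCP) lies midway between the tips of the shut fingers; the grasp point (between the pads) lies 19 mm behind it; x points along the fingers, z is the direction in which the jaws open and shut, and the axes are right-handed (so a half turn about x gives the same grasp; the last joint's range is limited). The gripper opens to 92 mm and grips with 3 to 60 N. Pads are 19 mm wide; open, the fingers measure 130 mm over their backs; the gripper's body (75 mm by 190 mm) begins 47 mm behind the grasp point.
Start: joints at [-1.334, 0.434, 0.025, 1.573, -0.012, 1.134, -0.075], TCP at [0.208, 0.589, 0.227] pointing down, gripper open.
Joint ranges: [-2.62, 2.62], [-0.44, 2.09], [-1.27, 1.32], [0.08, 2.57], [-1.32, 4.46], [0.12, 2], [-2.74, 2.74]. Speed limits (rad/s): [2.22, 2.22, 3.01, 3.01, 3.14, 3.14, 3.14].

## Interface

Orientations are given as a rotation vector (axis times angle).
In Python, from cell import arm gives the robot as it stands. The module is installed in compiled form; this text tells all that it offers.
- The arm moves only by the tool move_arm, never from a script. Its argument "steps" is text: rows parted by semicolons, each of 5 numbers parted by spaces: the shift along the tool's x, y, z in m, then the turn about the tool's x in rad, then the closure in counts, from 0 (fully open) to 255 (shut). A call has 1 to 10 rows; each row is the pose to reach, as a shift and turn from the pose commanded when the call began, along the tool's axes at that moment; what a row does not reach only later rows make up. A row lasts 1/12 s, in which the tool goes at most 41.7 mm and 7.16 degrees, less where a joint would pass 70% of its speed; a pose out of reach is approached as far as the arm can. A call with a gripper value outside its range is refused whole. The fingers move at their own pace and stop on an object; "squeeze" is the grip in N (left out, the last holds). Time passes only in rows, so rows that repeat a pose let the fingers close. It gives the time, the measured TCP pose, the force and the opening at its end, in the units of the state.
- arm.observe(): the state, without advancing time (a new reading comes with each control period).
- arm.get_image(name): name is "side" or "top" or "wrist"; returns a dict with "img" (400x640x3 uint8, blue, green, red), "z_map" (400x640 float32, m along the optical axis (not along the pixel's ray), 0 where there is no reading), "vfov" (degrees; the focal length in pixels is half the picture's height over the tangent of half this angle, whatever the lens; pixels are square), "cx", "cy" (the principal point, pixels), "extrinsics" (4x4, takes a point from camera to world coordinates). Camera axes: x right, y up, looking along -z (the intrinsics and any distortion apply to the point x, -y, -z); pixel columns grow to the right and rows downward; lengths in m; the calibration is good to about 2 mm. The wrist camera is an equidistant fisheye: a pixel r from the principal point sees the ray r / f radians off the axis. A picture is of the moment at which its call begins.
- arm.sign_off(): hands the job in, once; it reports no verdict.
The state is a dict: "clock": time; "joints": joint angles; "dq": joint speeds; "joint_efforts": joint torques, N m; "position": TCP position; "ee_rot": TCP orientation; "force": force on the tool from outside, world axes, zero at the start; "ft_torque": the same for the moment, N m; "width": opening from 0.0 (shut) to 1.0 (fully open).
Only numpy, scipy, OpenCV 4.12 (cv2) and the standard library are available. Lean on these libraries where they do the work, as an engineer would, in place of code of your own. Each camera call takes 0.05 s, during which the arm holds its last target.

## Task

Pick up the steel square by its grip bar and lay it flat on the plywood jig board, inside the corner of the two aluminium rails. Press it into the corner until it has swung the loose rail out to a true right angle and both rails lie flush against its outer faces, and finish while still holding it there with steady firm pressure on both rails, as one would for a colleague to tighten the bolt. Do not move the other things on the bench.

Things in the scene. Friction and masses are not known exactly. Their poses are not given: they have to be found in the camera images.
- jig: Plywood jig board 230 x 230 x 12 mm, fixed to the bench. Origin at the centre of its underside; x and y along its edges, z up. It carries two aluminium T-slot rails, each 20 x 20 mm in section and 200 mm long from the inner corner, lying on the board (their tops 32 mm above the bench) along two adjoining edges and meeting at the corner towards the board's -x, -y.
- corner (a point): Inner corner of the two rails at board level (12 mm above the bench), 90 mm from the board's centre towards -x and 90 mm towards -y of the board; same axes as the board. The fixed rail's inner face runs from here along +x and faces +y. When square, the loose rail's inner face runs from here along +y and faces +x. The rails reach 200 mm from here, and the space inside them is clear.
- fixed_rail: The rail that is bolted down by two dark bolt heads along its top and never moves (the loose one has a single bolt, at the corner). Rails, board and square are smooth and slide easily on one another (friction about 0.12 to 0.18). Origin at the inner corner at board level; its inner face lies along its +x axis and its body on the -y side.
- loose_rail_mid (a point): On the loose rail, which swings in the plane of the board about a vertical axis through the inner corner: the middle of its inner face, 100 mm from the corner and 10 mm above the board. Its +y runs along the rail away from the corner, +x out of the inner face.
- loose_rail (a joint): Angle of the loose rail, rad: 0 is exactly square to the fixed rail, negative leans inwards, closing the corner (it starts 0.07 to 0.15 rad inwards), positive is over-opened. Limits -0.2 and 0.1. It is stiff (about 0.2 N m of friction, some 1.3 N at 150 mm from the corner), has no spring and no stop at square, and stays where it is left.
- square: Steel L-shaped square, about 0.35 kg, lying flat on the bench. Two legs at right angles, each 180 mm long over the outside, 22 mm wide, 14 mm thick, joined by a straight grip bar across them at 45 degrees. Origin at the underside, below the bar's middle; x and y along the two legs, away from the outer corner, z up. Seated, its x and y point along x and y of the jig.
- grip_bar (a point): Middle of the square's grip bar's top, 32 mm above the square's origin; axes of the square. The bar is 16 mm wide, 146 mm long and 32 mm high, 18 mm proud of the legs. It runs along (1, -1) of these axes, so it is gripped across, along (1, 1). About 45 mm is free for a finger between the bar and the legs' inner corner.
- square_corner (a point): Outer corner of the square's two legs at the underside, 60 mm from the square's origin towards -x and 60 mm towards -y of the square; same axes. It meets corner when the square is seated (the very tip is relieved by 3 mm).
- panel: Bystander: black control panel with three knobs, 75 x 160 x 18 mm. Origin at the centre of its underside. Leave alone.
- screw_jar: Bystander: clear jar, 60 mm across, 75 mm high. Origin at the centre of its underside. Leave alone.
- screwdriver: Bystander: screwdriver lying on the bench. Leave alone.

How it is judged:
By the outcome, as a careful person would: the job done as asked, in the order asked, and still so for the second after the job is handed in, while the arm keeps its last pose, push and grip.
It also fails if it takes over 48 s, if anything falls off the work surface, if the arm or the gripper's body presses on something with over 40 N, if the wrist force passes 120 N, or if a joint passes its speed limit or range.

## Working session

There is one attempt and no reset: what is moved stays moved. The work goes in short steps, Python scripts to look and compute and a tool call to move; the robot and the scene stay as the last step left them, time stands still between calls to the robot, and variables do not carry over. Pictures are saved under pics/ and viewed, and the job is handed in when it is done.

Besides the shell and the picture viewer there is one more tool, called after "Emit:" as name(argument=value, ...), one argument or row to a line, values as JSON. move_arm: Moves the arm, as the interface text tells. Its arguments: {"type":"object","properties":{"steps":{"type":"string"},"squeeze":{"type":"number"}},"required":["steps"]}

```bash
mkdir -p pics
cat > h.py <<'E'
import numpy as np,cv2,pickle
from scipy.spatial.transform import Rotation as R
from cell import arm
def snap(n,tag):
    d=arm.get_image(n); pickle.dump(d,open(f'{tag}.pkl','wb')); cv2.imwrite(f'pics/{tag}.png',d['img']); return d
def load(tag): return pickle.load(open(f'{tag}.pkl','rb'))
def ray(d,u,v):
    f=200/np.tan(np.radians(d['vfov'])/2); return np.array([(u-d['cx'])/f,-(v-d['cy'])/f,-1.])
def onz(d,u,v,z):
    E=np.array(d['extrinsics']); r=E[:3,:3]@ray(d,u,v); o=E[:3,3]; return o+r*(z-o[2])/r[2]
def dep(d,u,v):
    E=np.array(d['extrinsics']); z=d['z_map'][int(round(v)),int(round(u))]; return E[:3,:3]@(ray(d,u,v)*z)+E[:3,3]
def proj(d,p):
    E=np.array(d['extrinsics']); c=E[:3,:3].T@(np.array(p)-E[:3,3]); f=200/np.tan(np.radians(d['vfov'])/2)
    return d['cx']+f*c[0]/-c[2], d['cy']-f*c[1]/-c[2]
E
python3 - <<'E'
from h import *
for n in('top','side'):
    d=snap(n,n+'0'); print(n,d['vfov'],d['cx'],d['cy'],np.round(d['extrinsics'],3).tolist())
s=arm.observe(); print(s); print(R.from_rotvec(s['ee_rot']).as_matrix().round(3))
E
```

```text
top 43.139460123427746 322.3871149116054 191.22595856527894 [[-0.017, 0.993, -0.113, 0.487], [-1.0, -0.018, -0.002, 0.003], [-0.004, 0.113, 0.994, 1.387], [0.0, 0.0, 0.0, 1.0]]
side 50.61793417198697 324.5626332064456 197.14921927094716 [[0.994, 0.051, -0.093, 0.483], [-0.104, 0.61, -0.786, -1.086], [0.017, 0.791, 0.611, 0.894], [0.0, 0.0, 0.0, 1.0]]
{'clock': 0.1, 'joints': array([-1.33357094,  0.43515869,  0.02494882,  1.57397225, -0.01159106,
        1.13399893, -0.07512014]), 'dq': array([ 0.00067606, -0.00153972, -0.0012018 , -0.00445768, -0.00199371,
        0.00012433, -0.00194087]), 'joint_efforts': array([ 2.85862232e-03, -6.69126391e+01,  9.87810753e-01, -3.15145969e+01,
       -6.06113579e-02,  3.74983402e-02,  1.36977951e-04]), 'position': array([0.208217  , 0.58882774, 0.22603291]), 'ee_rot': array([-0.95617346,  1.35212819,  0.95467962]), 'force': array([-0.34282244, -0.81163338, -0.80765344]), 'ft_torque': array([0.04717399, 0.00127068, 0.05683671]), 'width': 1.0003305406750138}
[[-0.    -0.943  0.333]
 [-0.001  0.333  0.943]
 [-1.    -0.    -0.001]]
```

View pics/top0.png

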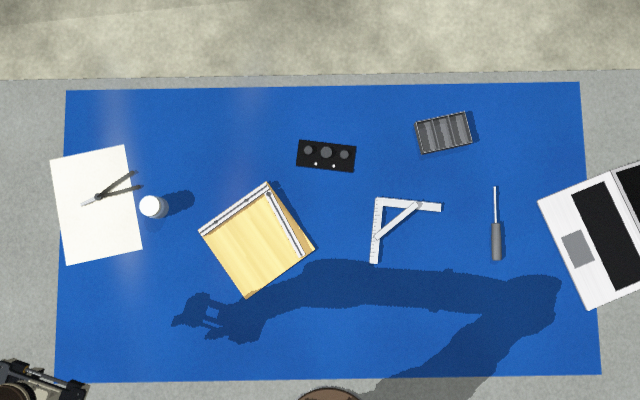

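View pics/side0.png

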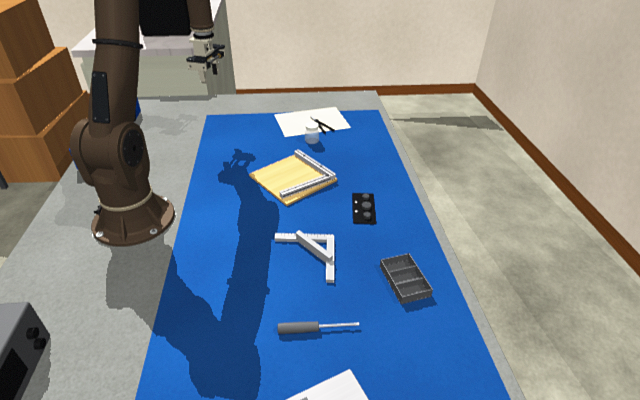

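The top view has +x up and +y left. The jig is centred near (258,240), the square's corner is at (377,198), and the rails meet near (268,185). I'll enlarge both.

Run:
```python
import cv2
i=cv2.imread('pics/top0.png')
cv2.imwrite('pics/c1.png',cv2.resize(i[175:305,190:325],None,fx=5.5,fy=4.5*0+4.5,interpolation=cv2.INTER_CUBIC)) if 0 else cv2.imwrite('pics/c1.png',cv2.resize(i[178:303,192:322],None,fx=4.5,fy=4.5,interpolation=cv2.INTER_CUBIC))
cv2.imwrite('pics/c2.png',cv2.resize(i[188:272,362:450],None,fx=6,fy=6,interpolation=cv2.INTER_CUBIC))
```

```text
(no output)
```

View pics/c1.png

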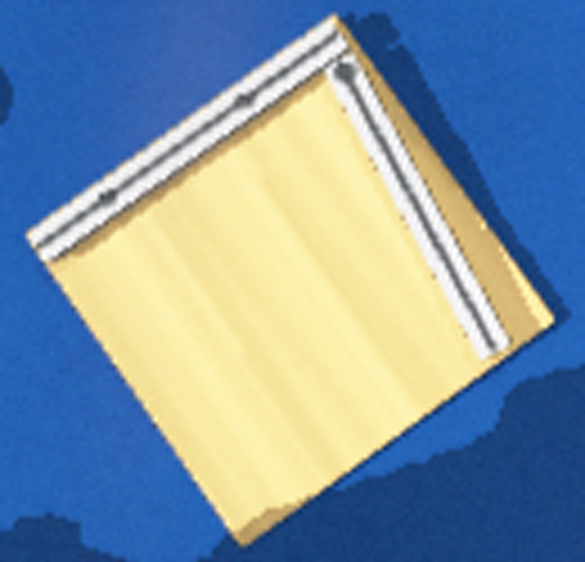

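View pics/c2.png

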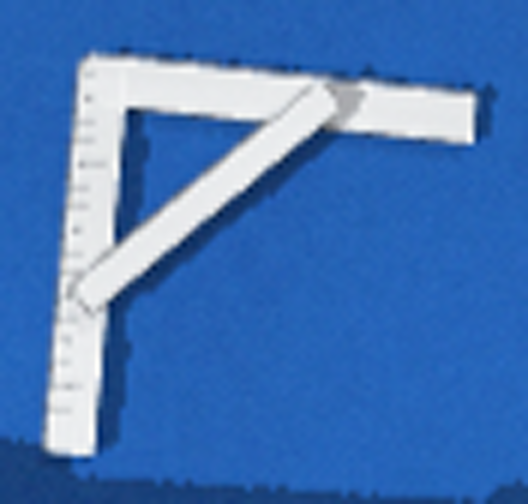

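Run:
```python
from h import *
d=load('top0')
a=lambda u,v:(192+(u+.5)/4.5-.5,178+(v+.5)/4.5-.5)
b=lambda u,v:(362+(u+.5)/6-.5,188+(v+.5)/6-.5)
P={}
def q(n,uv,z): P[n]=onz(d,*uv,z); print(n,P[n].round(4), dep(d,*uv).round(4))
# fixed rail outer top edge, inner top edge
q('fr_out_c',a(337,14),.032); q('fr_out_e',a(27,238),.032); q('fr_in_e',a(46,263),.032)
q('fr_in_c',a(352,52),.032)
q('bd_bot',a(242,545),.012); q('bd_r',a(554,320),.012); q('bd_l',a(50,262),.012)
q('lr_in_e',a(482,360),.032); q('lr_out_e',a(510,345),.032); q('lr_in_c',a(330,70),.032); q('bolt',a(345,71),.032)
q('b1',a(247,100),.032);q('b2',a(109,197),.032)
q('sc',b(80,57),.014); q('sx',b(45,455),.014); q('sxi',b(95,456),.014); q('sy',b(476,92),.014); q('syi',b(474,145),.014); q('si',b(127,107),.014)
q('g1',b(87,300),.032);q('g2',b(325,93),.032)
def ang(p,q): v=P[q]-P[p]; return np.degrees(np.arctan2(v[1],v[0])),np.hypot(*v[:2])
for p in [('fr_out_c','fr_out_e'),('fr_in_c','fr_in_e'),('bd_bot','bd_r'),('bd_l','bd_bot'),('lr_in_c','lr_in_e'),('b1','b2'),('bolt','lr_in_e'),('sc','sx'),('sc','sy'),('g1','g2')]: print(p,ang(*p))
print((P['g1']+P['g2'])/2)
```

```text
fr_out_c [0.6722 0.1564 0.032 ] [0.6748 0.1584 0.0136]
fr_out_e [0.5412 0.3413 0.032 ] [0.5414 0.342  0.0292]
fr_in_e [0.5262 0.3299 0.032 ] [0.5269 0.3356 0.008 ]
fr_in_c [0.6491 0.1475 0.032 ] [0.652  0.1501 0.0078]
bd_bot [0.3579 0.2166 0.012 ] [ 0.3566  0.2187 -0.0012]
bd_r [0.4874 0.0293 0.012 ] [4.874e-01 2.950e-02 3.000e-04]
bd_l [0.5274 0.3323 0.012 ] [0.5275 0.3331 0.0087]
lr_in_e [0.4647 0.0718 0.032 ] [0.4644 0.0727 0.014 ]
lr_out_e [0.4732 0.0551 0.032 ] [0.4731 0.0552 0.0295]
lr_in_c [0.6385 0.1607 0.032 ] [0.6382 0.1604 0.0345]
bolt [0.6377 0.1517 0.032 ] [0.6364 0.1505 0.0438]
b1 [0.6213 0.2105 0.032 ] [0.6213 0.2104 0.0323]
b2 [0.5648 0.2927 0.032 ] [0.5648 0.2927 0.0318]
sc [ 0.6244 -0.1371  0.014 ] [ 0.6257 -0.1383  0.0015]
sx [ 0.4456 -0.1162  0.014 ] [ 0.4453 -0.117   0.0047]
sxi [ 0.4448 -0.1385  0.014 ] [ 0.4444 -0.1399  0.0009]
sy [ 0.6053 -0.3161  0.014 ] [ 0.6062 -0.3185  0.0036]
syi [ 0.5812 -0.3141  0.014 ] [ 0.5823 -0.318  -0.0025]
si [ 0.6012 -0.1577  0.014 ] [ 0.601  -0.1573  0.0175]
g1 [ 0.514  -0.1352  0.032 ] [ 0.5142 -0.1358  0.0257]
g2 [ 0.6045 -0.2
[... 218 characters left out ...]

('bd_bot', 'bd_r') (np.float64(-55.34293103073412), np.float64(0.22773237761331522))
('bd_l', 'bd_bot') (np.float64(-145.69110982642852), np.float64(0.20519678277933284))
('lr_in_c', 'lr_in_e') (np.float64(-152.89709839024724), np.float64(0.19525760762342909))
('b1', 'b2') (np.float64(124.52403969732056), np.float64(0.09979968447337204))
('bolt', 'lr_in_e') (np.float64(-155.19673191977543), np.float64(0.19063932499765343))
('sc', 'sx') (np.float64(173.33675832256563), np.float64(0.1799953642275987))
('sc', 'sy') (np.float64(-96.10355621921414), np.float64(0.1800805084742567))
('g1', 'g2') (np.float64(-50.37930089292519), np.float64(0.14178336618104523))
[ 0.55924624 -0.18976082  0.032     ]
```

```bash
cat >> h.py <<'E'
def to(p,yaw):
    "shift and turn from current pose to TCP p (world) with jaw axis (mod 180) at yaw deg"
    s=arm.observe(); M=R.from_rotvec(s['ee_rot']).as_matrix()
    cy=np.degrees(np.arctan2(M[1,2],M[0,2])); t=(cy-yaw+90)%180-90
    print('shift',(M.T@(np.array(p)-s['position'])).round(4),'turn',np.radians(t).round(4),'jaw',cy.round(2),'t',s['clock'],'F',np.round(s['force'],1),'T',np.round(s['ft_torque'],2),'w',round(s['width'],3),'pos',s['position'].round(4),'q',np.round(s['joints'],2))
    print('toolx',M[:,0].round(4))
E
python3 -c "
from h import *
to([.558,-.19,.16],38.6)"
```

```text
shift [ 0.067  -0.5894 -0.6176] turn 0.5572 jaw 70.53 t 0.1 F [-0.3 -0.8 -0.8] T [0.05 0.   0.06] w 1.0 pos [0.2082 0.5888 0.226 ] q [-1.33  0.44  0.02  1.57 -0.01  1.13 -0.08]
toolx [-3.0e-04 -1.3e-03 -1.0e+00]
```

Emit:
move_arm(
  steps="0 -0.59 -0.617 0.557 0;0 -0.59 -0.617 0.557 0;0 -0.59 -0.617 0.557 0;0 -0.59 -0.617 0.557 0;0 -0.59 -0.617 0.557 0;0 -0.59 -0.617 0.557 0;0 -0.59 -0.617 0.557 0;0 -0.59 -0.617 0.557 0;0 -0.59 -0.617 0.557 0;0 -0.59 -0.617 0.557 0",
)

```text
clock: 0.93
position: [0.3796, 0.2073, 0.2267]
ee_rot: [-0.527, 1.506, 0.528]
force: [0.5, 1.3, -0.6]
width: 0.998
```

```bash
python3 -c "
from h import *
to([.558,-.19,.18],38.6)"
```

```text
shift [ 0.0466 -0.4218 -0.1086] turn 0.0005 jaw 38.63 t 0.9333 F [ 0.5  1.3 -0.6] T [-0.03 -0.02 -0.02] w 0.998 pos [0.3796 0.2073 0.2267] q [-0.91  0.11  0.32  2.03 -0.04  1.    0.1 ]
toolx [-1.e-04  2.e-04 -1.e+00]
```

Emit:
move_arm(
  steps="0.045 -0.42 -0.108 0 161;0.045 -0.42 -0.108 0 161;0.045 -0.42 -0.108 0 161;0.045 -0.42 -0.108 0 161;0.045 -0.42 -0.108 0 161;0.045 -0.42 -0.108 0 161;0.045 -0.42 -0.108 0 161;0.045 -0.42 -0.108 0 161;0.045 -0.42 -0.108 0 161;0.045 -0.42 -0.108 0 161",
)

```text
clock: 1.77
position: [0.5496, -0.1705, 0.1831]
ee_rot: [-0.528, 1.506, 0.528]
force: [1.3, 1.1, 0.9]
width: 0.378
```

Emit:
move_arm(
  steps="0 -0.06 -0.01 0 161;0 -0.06 -0.01 0 161;0 -0.06 -0.01 0 161;0 -0.06 -0.01 0 161",
)

```text
clock: 2.1
position: [0.5785, -0.2231, 0.1829]
ee_rot: [-0.526, 1.508, 0.526]
force: [-0.1, 0.3, 0.2]
width: 0.366
```

```bash
python3 -c "
from h import *
to([.558,-.19,.18],38.6)
d=snap('wrist','w1'); print(d['vfov'],d['cx'],d['cy'])"
```

```text
shift [0.0029 0.0386 0.0045] turn -0.0021 jaw 38.48 t 2.1 F [-0.1  0.3  0.2] T [-0.   -0.01 -0.04] w 0.366 pos [ 0.5785 -0.2231  0.1829] q [-0.08  0.5   0.54  1.67 -0.29  1.05  1.22]
toolx [-1.4e-03 -2.0e-04 -1.0e+00]
65.70646984690485 319.8689281323233 203.50506088907167
```

View pics/w1.png

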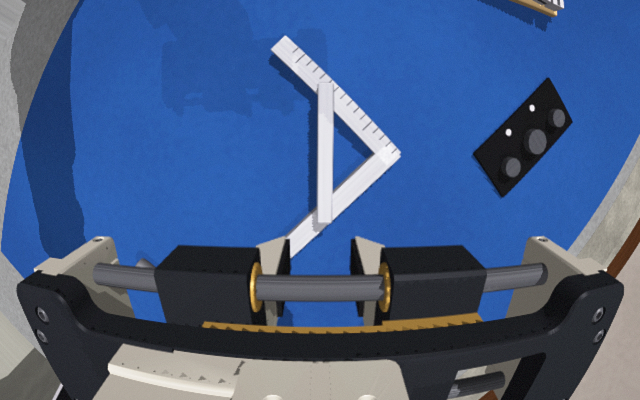

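The bar is vertical in the wrist view, from (325,83) to (325,222), so the yaw matches. I'll check its position through the fisheye model.

```bash
cat >> h.py <<'E'
def fonz(d,u,v,z):
    f=200/np.tan(np.radians(d['vfov'])/2); a=u-d['cx'];b=v-d['cy'];r=np.hypot(a,b);t=r/f
    c=np.array([np.sin(t)*a/r,-np.sin(t)*b/r,-np.cos(t)]); E=np.array(d['extrinsics']); w=E[:3,:3]@c; o=E[:3,3]
    return o+w*(z-o[2])/w[2]
E
python3 - <<'E'
from h import *
d=load('w1')
a=fonz(d,325,84,.032);b=fonz(d,325,222,.032);v=b-a
print(a,b,(a+b)/2,np.hypot(*v[:2]),np.degrees(np.arctan2(v[1],v[0])))
print('corner',fonz(d,400,152,.014))
i=cv2.resize(d['img'][60:260,240:420],None,fx=3,fy=3,interpolation=cv2.INTER_CUBIC);cv2.imwrite('pics/w1c.png',i)
E
```

```text
[ 0.51629426 -0.13539632  0.032     ] [ 0.60498138 -0.24637463  0.032     ] [ 0.56063782 -0.19088548  0.032     ] 0.14206191711622929 -51.37027605335917
corner [ 0.62302556 -0.13865937  0.014     ]
```

View pics/w1c.png

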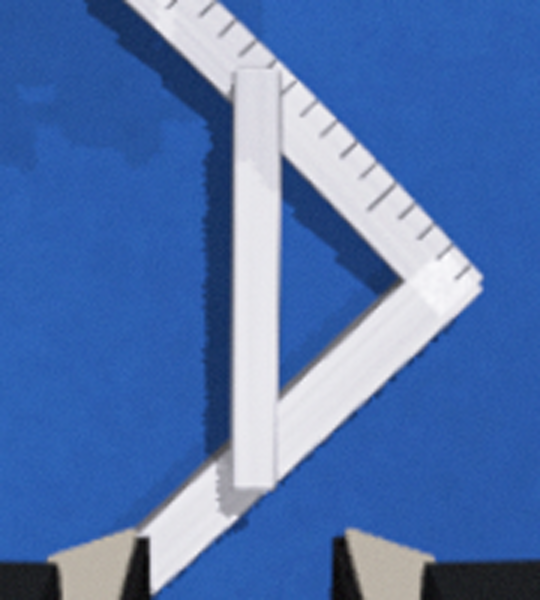

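```bash
python3 -c "
from h import *
to([.559,-.1905,.007],38.6)"
```

```text
shift [0.1761 0.0361 0.0043] turn -0.0002 jaw 38.59 t 2.15 F [0.6 0.4 0.5] T [-0.01  0.03  0.  ] w 0.367 pos [ 0.5784 -0.2215  0.183 ] q [-0.08  0.5   0.54  1.67 -0.29  1.05  1.22]
toolx [-1.4e-03  7.0e-04 -1.0e+00]
```

Emit:
move_arm(
  steps="0.04 0.036 0.004 0 161;0.08 0.036 0.004 0 161;0.1 0.036 0.004 0 161;0.12 0.036 0.004 0 161;0.13 0.036 0.004 0 161;0.13 0.036 0.004 0 161",
)

```text
clock: 2.65
position: [0.5581, -0.1891, 0.052]
ee_rot: [-0.527, 1.508, 0.531]
force: [0.6, 0.4, -0.1]
width: 0.371
```

```bash
python3 -c "
from h import *
to([.559,-.1905,.007],38.6)
snap('wrist','w2')"
```

```text
shift [ 0.045  -0.0018 -0.0001] turn 0.002 jaw 38.72 t 2.65 F [ 0.6  0.4 -0.1] T [-0.06  0.05 -0.02] w 0.371 pos [ 0.5581 -0.1891  0.052 ] q [-0.08  0.61  0.46  1.86 -0.38  0.76  1.26]
toolx [-0.0036  0.0016 -1.    ]
```

View pics/w2.png

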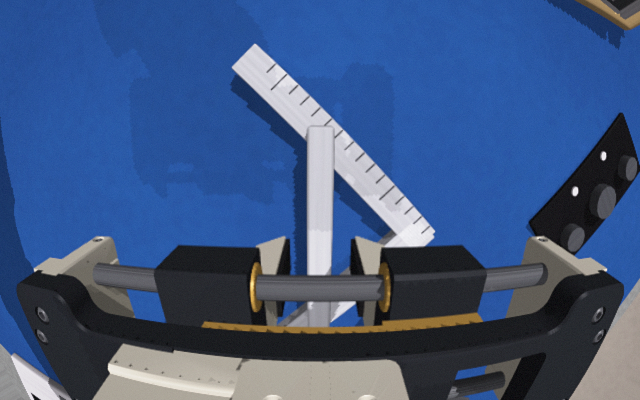

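The bar (x≈320) is centred between the fingers (290 and 350). Next I descend and grip.

Emit:
move_arm(
  steps="0.02 -0.001 0 0 161;0.035 -0.001 0 0 161;0.044 -0.001 0 0 161;0.044 -0.001 0 0 161;0.044 -0.001 0 0 255;0.044 -0.001 0 0 255;0.044 -0.001 0 0 255;0.044 -0.001 0 0 255;0.044 -0.001 0 0 255;0.044 -0.001 0 0 255",
  squeeze=50,
)

```text
clock: 3.53
position: [0.5609, -0.1922, 0.0108]
ee_rot: [-0.528, 1.504, 0.527]
force: [-0.8, 0.0, 7.6]
width: 0.171
```

Emit:
move_arm(
  steps="-0.02 0 0 0 255;-0.05 0 0 0 255;-0.08 0 0 0 255;-0.1 0 0 0 255;-0.1 0 0 0 255",
)

```text
clock: 3.95
position: [0.5624, -0.193, 0.114]
ee_rot: [-0.53, 1.5, 0.524]
force: [1.3, -0.4, -2.8]
width: 0.173
```

```bash
python3 -c "
from h import *
to([.559,-.1905,.10],38.6)
snap('wrist','w3')
snap('side','s3')"
```

```text
shift [ 0.014   0.0042 -0.0011] turn -0.0 jaw 38.6 t 3.95 F [ 1.3 -0.4 -2.8] T [-0.1  -0.06  0.03] w 0.173 pos [ 0.5624 -0.193   0.114 ] q [-0.11  0.53  0.51  1.81 -0.33  0.87  1.22]
toolx [ 0.0063 -0.0014 -1.    ]
```

View pics/w3.png

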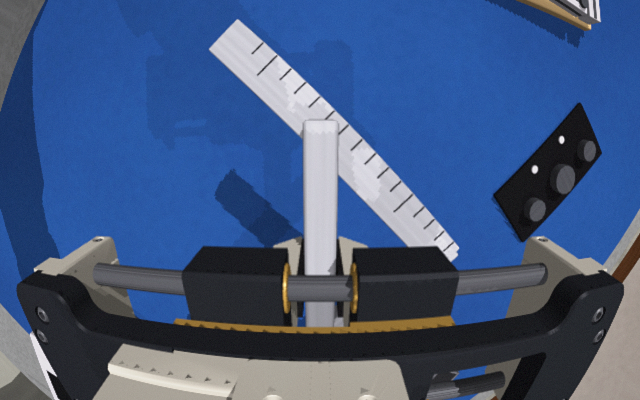

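View pics/s3.png

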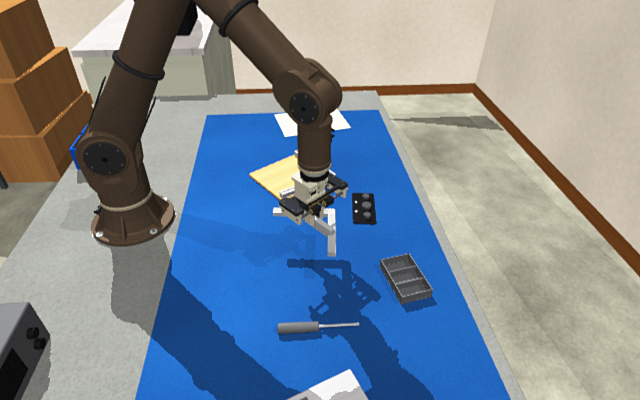

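```bash
python3 -c "
from h import *
to([.525,.204,.12],-10.3)"
```

```text
shift [-0.01    0.3312  0.2195] turn 0.854 jaw 38.63 t 4.05 F [-0.5  0.9 -4.3] T [-0.08  0.1   0.03] w 0.173 pos [ 0.5604 -0.1918  0.11  ] q [-0.11  0.54  0.51  1.82 -0.33  0.87  1.23]
toolx [ 1.2e-03  2.0e-04 -1.0e+00]
```

Emit:
move_arm(
  steps="-0.01 0.01 0.007 0.02 255;-0.01 0.03 0.02 0.06 255;-0.01 0.055 0.037 0.12 255;-0.01 0.08 0.053 0.19 255;-0.01 0.105 0.07 0.26 255;-0.01 0.13 0.086 0.33 255;-0.01 0.155 0.103 0.4 255;-0.01 0.18 0.119 0.47 255;-0.01 0.205 0.136 0.54 255;-0.01 0.23 0.152 0.6 255",
)

```text
clock: 4.88
position: [0.5339, 0.084, 0.118]
ee_rot: [-0.056, 1.573, 0.055]
force: [0.1, -0.2, -3.6]
width: 0.172
```

```bash
python3 -c "
from h import *
to([.525,.204,.12],-10.3)"
```

```text
shift [-0.0021  0.1203 -0.0004] turn 0.2502 jaw 4.04 t 4.8833 F [ 0.1 -0.2 -3.6] T [-0.01  0.01 -0.01] w 0.172 pos [0.5339 0.084  0.118 ] q [-0.75  0.49  0.69  1.95 -0.4   0.85  0.23]
toolx [-0.0027 -0.001  -1.    ]
```

Emit:
move_arm(
  steps="0 0.022 0 0.06 255;0 0.042 0 0.11 255;0 0.06 0 0.16 255;0 0.078 0 0.2 255;0 0.095 0 0.23 255;0 0.105 0 0.25 255;0 0.11 0 0.25 255;0 0.11 0 0.25 255",
)

```text
clock: 5.55
position: [0.5261, 0.1934, 0.1182]
ee_rot: [0.135, 1.569, -0.137]
force: [-0.3, -0.3, -3.1]
width: 0.167
```

```bash
python3 -c "
from h import *
to([.525,.204,.12],-10.3)
snap('wrist','w4')
snap('top','t4')"
```

```text
shift [-0.0018  0.0103 -0.003 ] turn 0.0065 jaw -9.93 t 5.55 F [-0.3 -0.3 -3.1] T [-0.13  0.07 -0.04] w 0.167 pos [0.5261 0.1934 0.1182] q [-0.97  0.53  0.75  1.9  -0.46  0.89 -0.16]
toolx [-0.0022 -0.0012 -1.    ]
```

View pics/w4.png

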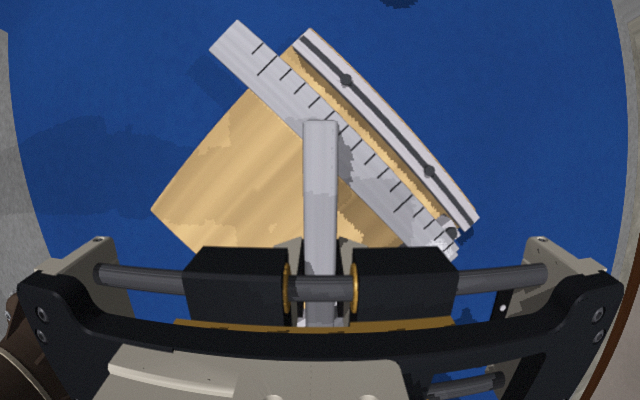

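View pics/t4.png

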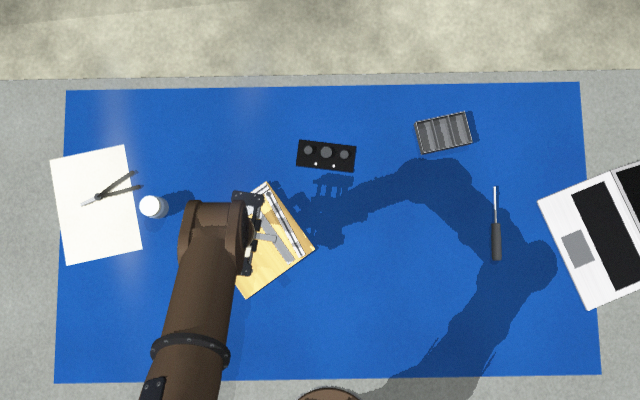

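The square's x-leg outer edge runs (237,20)–(458,250), and the fixed-rail bolts are at (347,80) and (429,171). I'll measure both in world coordinates.

Run:
```python
from h import *
d=load('w4')
i=cv2.resize(d['img'][10:270,200:500],None,fx=2.6,fy=2.3*0+2.6,interpolation=cv2.INTER_CUBIC)
cv2.imwrite('pics/w4c.png',i[:600])
i=cv2.resize(load('t4')['img'][175:305,190:325],None,fx=4.5,fy=4.5,interpolation=cv2.INTER_CUBIC);cv2.imwrite('pics/t4c.png',i)
```

```text
(no output)
```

View pics/w4c.png

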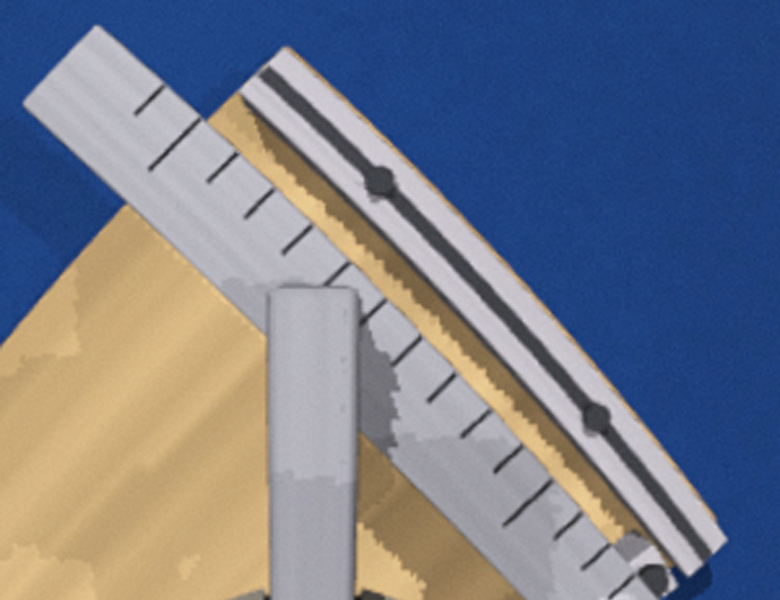

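View pics/t4c.png

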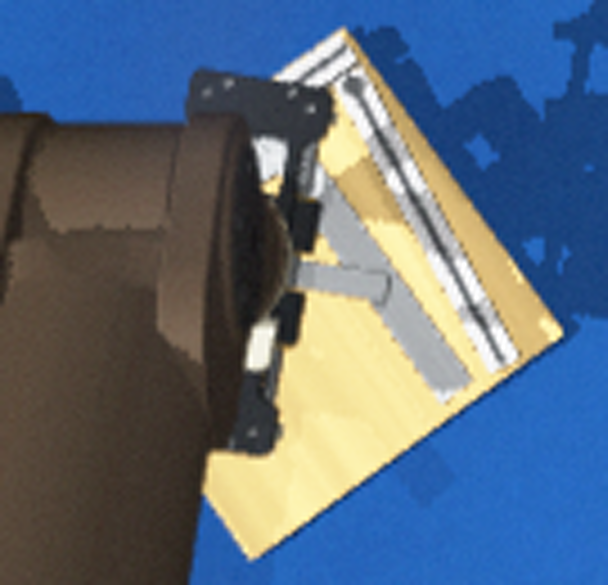

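Run:
```python
from h import *
d=load('w4'); c=lambda u,v:(200+(u+.5)/2.6-.5,10+(v+.5)/2.6-.5)
zs=.1214
def ang(a,b): v=b-a; return np.degrees(np.arctan2(v[1],v[0])).round(2),np.hypot(*v[:2]).round(4)
W=lambda u,v,z: fonz(d,*c(u,v),z)
tip=W(98,26,zs); ctr=fonz(d,458,250,zs); tin=W(24,102,zs)
m1=W(350,262,zs)
print('x leg outer',tip,ctr,ang(ctr,tip),ang(m1,tip),'width',ang(tip,tin))
b1=W(597,417,.034);b2=W(381,182,.034); print('bolts',b1,b2,ang(b1,b2))
e=W(240,95,.032); e2=W(672,572,.032); o=W(286,47,.032); o2=W(727,540,.032)
print('inner',e,e2,ang(e2,e),'outer',o,o2,ang(o2,o),'w',ang(e,o))
t=load('t4'); k=lambda u,v:(190+(u+.5)/4.5-.5,175+(v+.5)/4.5-.5)
p=onz(t,*k(470,382),zs); r=onz(t,*k(322,178),zs); print('y leg outer',p,r,ang(r,p))
p=onz(t,*k(440,403),zs);r=onz(t,*k(370,305),zs);print('inner edge',p,ang(r,p))
g=onz(t,*k(388,287),.1394);print('bar end',g)
```

```text
x leg outer [0.50769826 0.32680395 0.1214    ] [0.60726019 0.18218734 0.1214    ] (np.float64(124.55), np.float64(0.1756)) (np.float64(124.86), np.float64(0.0691)) width (np.float64(-146.06), np.float64(0.0208))
bolts [0.62138677 0.21173601 0.034     ] [0.56446567 0.29295895 0.034     ] (np.float64(125.02), np.float64(0.0992))
inner [0.5280518  0.32720566 0.032     ] [0.64650767 0.15241869 0.032     ] (np.float64(124.13), np.float64(0.2111)) outer [0.54415529 0.33981168 0.032     ] [0.66881152 0.16017979 0.032     ] (np.float64(124.76), np.float64(0.2186)) w (np.float64(38.05), np.float64(0.0205))
y leg outer [0.46166686 0.07889071 0.1214    ] [0.57568605 0.16005873 0.1214    ] (np.float64(-144.55), np.float64(0.14))
inner edge [0.45049367 0.09553503 0.1214    ] (np.float64(-144.89), np.float64(0.0665))
bar end [0.51419878 0.12201276 0.1394    ]
```

Emit:
move_arm(
  steps="0 0.005 0 0 255;0.02 0.009 0 0 255;0.04 0.009 0 0 255;0.055 0.009 0 0 255;0.07 0.009 0 0 255;0.08 0.009 0 0 255;0.085 0.009 0 0 255;0.085 0.009 0 0 255",
)

```text
clock: 6.32
position: [0.5285, 0.2006, 0.0339]
ee_rot: [0.138, 1.567, -0.139]
force: [-0.0, 0.3, -3.2]
width: 0.169
```

```bash
python3 -c "
from h import *
to([.525,.2023,.023],-10.1)
snap('wrist','w5')
d=snap('top','t5')
i=cv2.resize(d['img'][175:305,190:325],None,fx=4.5,fy=4.5,interpolation=cv2.INTER_CUBIC);cv2.imwrite('pics/t5c.png',i)"
```

```text
shift [ 0.0109  0.0011 -0.0038] turn -0.0005 jaw -10.13 t 6.3167 F [-0.   0.3 -3.2] T [-0.14  0.15  0.02] w 0.169 pos [0.5285 0.2006 0.0339] q [-0.9   0.65  0.65  1.95 -0.58  0.74 -0.08]
toolx [-1.2e-03 -7.0e-04 -1.0e+00]
```

View pics/w5.png

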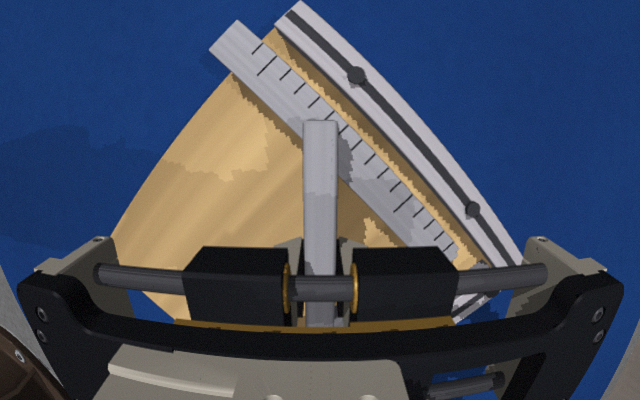

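View pics/t5c.png

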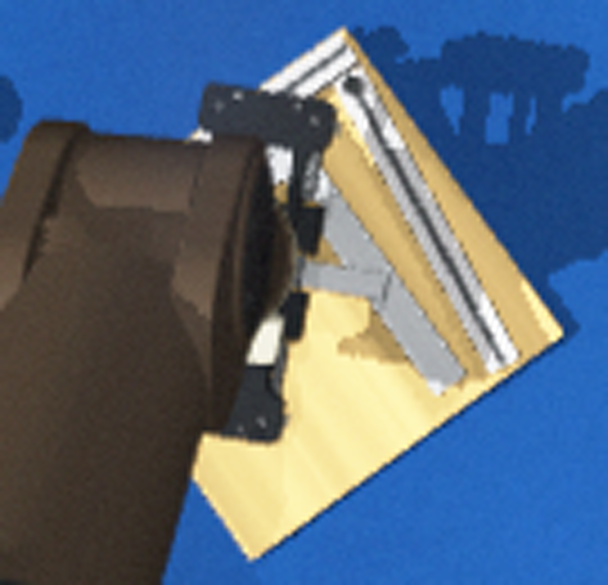

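The square hangs over the board inside both rails, with a few mm of gap to the loose rail's tip. I'll lower it.

Emit:
move_arm(
  steps="0.004 0 -0.001 0 255;0.008 0 -0.002 0 255;0.011 0 -0.002 0 255;0.012 0 -0.002 0 255;0.012 0 -0.002 0 255;0.012 0 -0.002 0 255",
)

```text
clock: 6.92
position: [0.5271, 0.2016, 0.0228]
ee_rot: [0.138, 1.566, -0.138]
force: [-0.3, 0.1, -1.5]
width: 0.17
```

```bash
python3 -c "
from h import *
to([.525,.2023,.023],-10.1)"
```

```text
shift [-0.0002  0.0004 -0.0022] turn 0.0002 jaw -10.09 t 6.9167 F [-0.3  0.1 -1.5] T [-0.15 -0.   -0.01] w 0.17 pos [0.5271 0.2016 0.0228] q [-0.9   0.66  0.64  1.96 -0.6   0.71 -0.07]
toolx [ 3.e-04  1.e-04 -1.e+00]
```

Emit:
move_arm(
  steps="0.001 0 0 0 255;0.001 0.002 0.002 0 255;0.001 0.004 0.004 0 255;0.001 0.005 0.005 0 255;0.001 0.006 0.006 0 255;0.001 0.007 0.007 0 255;0.001 0.007 0.007 0 255",
)

```text
clock: 7.5
position: [0.5363, 0.2073, 0.0228]
ee_rot: [0.139, 1.564, -0.138]
force: [-0.5, -0.1, 8.5]
width: 0.172
```

```bash
python3 -c "
from h import *
to([.525,.2023,.023],-10.1)
snap('wrist','w6')"
```

```text
shift [-0.0002 -0.0069 -0.0103] turn -0.0 jaw -10.1 t 7.5 F [-0.5 -0.1  8.5] T [-0.2   0.22 -0.  ] w 0.172 pos [0.5363 0.2073 0.0228] q [-0.89  0.68  0.64  1.93 -0.6   0.72 -0.08]
toolx [ 2.1e-03  8.0e-04 -1.0e+00]
```

View pics/w6.png

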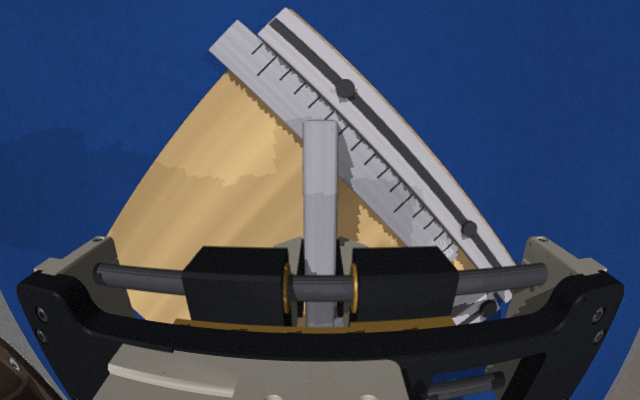

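The square is on the board (Fz +8.5 N) and the gap to the fixed rail is now only a few mm. I'll keep approaching until it touches.

Emit:
move_arm(
  steps="0 0.001 0.001 0 255;0 0.002 0.002 0 255;0 0.003 0.003 0 255;0 0.003 0.003 0 255",
)

```text
clock: 7.88
position: [0.5368, 0.2076, 0.0227]
ee_rot: [0.138, 1.57, -0.14]
force: [-12.1, -5.5, 22.3]
width: 0.168
```

```bash
python3 -c "
from h import *
to([.525,.2023,.023],-10.1)"
```

```text
shift [-0.0002 -0.0073 -0.0107] turn -0.0009 jaw -10.15 t 7.8833 F [-12.1  -5.5  22.3] T [-1.52  2.46  0.14] w 0.168 pos [0.5368 0.2076 0.0227] q [-0.89  0.68  0.64  1.93 -0.59  0.73 -0.08]
toolx [-0.0035 -0.001  -1.    ]
```

Contact with the fixed rail is about 13 N. I'll ease off vertically and slide along −X.

Emit:
move_arm(
  steps="-0.001 -0.001 0.001 0 255;-0.001 -0.003 0.003 0 255;-0.001 -0.005 0.005 0 255;-0.001 -0.007 0.007 0 255;-0.001 -0.009 0.009 0 255;-0.001 -0.011 0.011 0 255;-0.001 -0.013 0.013 0 255;-0.001 -0.015 0.015 0 255;-0.001 -0.015 0.015 0 255",
)

```text
clock: 8.63
position: [0.5485, 0.1909, 0.0228]
ee_rot: [0.138, 1.57, -0.14]
force: [-9.5, -3.6, 9.5]
width: 0.17
```

```bash
python3 -c "
from h import *
to([.525,.2023,.023],-10.1)
snap('wrist','w7')
d=snap('top','t7')
i=cv2.resize(d['img'][175:305,190:325],None,fx=4.5,fy=4.5,interpolation=cv2.INTER_CUBIC);cv2.imwrite('pics/t7c.png',i)"
```

```text
shift [-0.0001  0.0071 -0.0251] turn -0.0004 jaw -10.12 t 8.6333 F [-9.5 -3.6  9.5] T [-1.    1.84  0.19] w 0.17 pos [0.5485 0.1909 0.0228] q [-0.85  0.69  0.64  1.91 -0.59  0.74 -0.05]
toolx [-4.2e-03 -6.0e-04 -1.0e+00]
```

View pics/t7c.png

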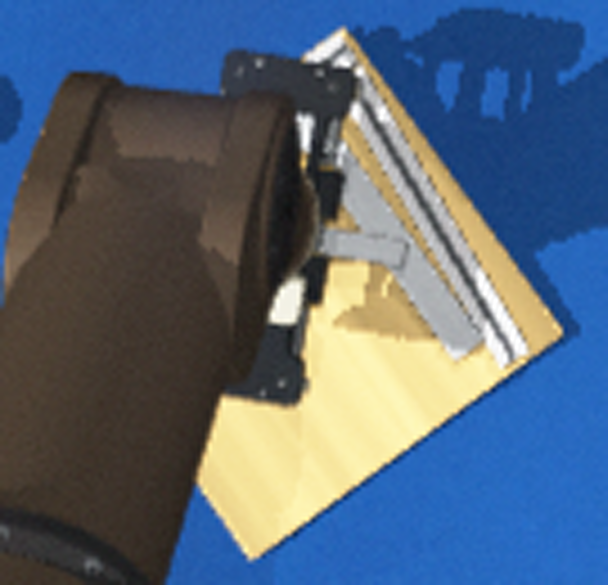

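View pics/w7.png

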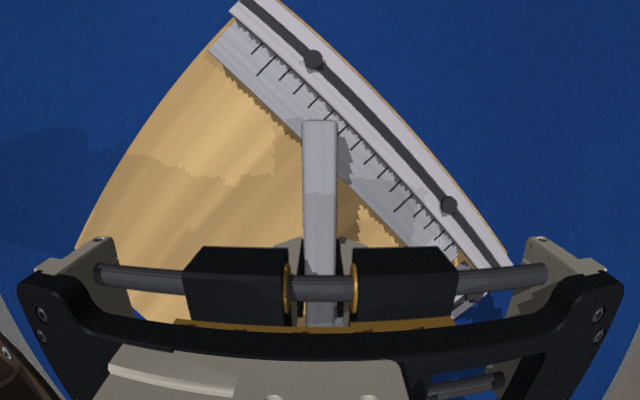

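The square slides along the fixed rail and is already opening the loose one. About 15 mm remains.

Emit:
move_arm(
  steps="0 -0.001 0.001 0 255;0 -0.003 0.003 0 255;0 -0.005 0.005 0 255;0 -0.006 0.006 0 255;0 -0.007 0.007 0 255;0 -0.008 0.008 0 255;0 -0.008 0.008 0 255",
)

```text
clock: 9.32
position: [0.5548, 0.182, 0.0228]
ee_rot: [0.138, 1.571, -0.139]
force: [-9.5, -3.7, 10.0]
width: 0.167
```

```bash
python3 -c "
from h import *
to([.5576,.1789,.023],-10.1)
F=arm.observe()['force'];print('FX',F[0]*-.569+F[1]*.822,'FY',F[0]*-.822-F[1]*.569)"
```

```text
shift [-0.0002 -0.0025  0.0033] turn -0.0001 jaw -10.11 t 9.3167 F [-9.5 -3.7 10. ] T [-0.79  1.99  0.18] w 0.167 pos [0.5548 0.182  0.0228] q [-0.83  0.69  0.63  1.9  -0.59  0.75 -0.03]
toolx [-4.4e-03 -3.0e-04 -1.0e+00]
FX 2.3522540568117463 FY 9.92957573891621
```

Emit:
move_arm(
  steps="0 -0.0007 0.0007 0 255;0 -0.0014 0.0014 0 255;0 -0.002 0.002 0 255;0 -0.002 0.002 0 255",
)

```text
clock: 9.65
position: [0.5563, 0.1798, 0.0228]
ee_rot: [0.138, 1.571, -0.139]
force: [-11.1, -2.2, 10.9]
width: 0.172
```

```bash
cat >> h.py <<'E'
def fr():
    F=arm.observe()['force'];print('FX',F[0]*-.569+F[1]*.822,'FY',F[0]*-.822-F[1]*.569)
E
python3 -c "
from h import *
to([.5576,.1789,.023],-10.1);fr()"
```

```text
shift [-0.0002 -0.0007  0.0015] turn -0.0 jaw -10.1 t 9.65 F [-11.1  -2.2  10.9] T [-0.71  1.99  0.12] w 0.172 pos [0.5563 0.1798 0.0228] q [-0.83  0.69  0.63  1.9  -0.59  0.75 -0.03]
toolx [-4.6e-03 -3.0e-04 -1.0e+00]
FX 4.517406853230965 FY 10.407721574219291
```

Emit:
move_arm(
  steps="0 -0.0007 0.0007 0 255;0 -0.0014 0.0014 0 255;0 -0.0014 0.0014 0 255",
)

```text
clock: 9.9
position: [0.5574, 0.1782, 0.0228]
ee_rot: [0.138, 1.571, -0.139]
force: [-9.4, -3.1, 10.6]
width: 0.17
```

```bash
python3 -c "
from h import *
to([.5576,.1789,.023],-10.1);fr()"
```

```text
shift [-0.0002  0.0007  0.    ] turn 0.0 jaw -10.1 t 9.9 F [-9.4 -3.1 10.6] T [-0.74  2.02  0.15] w 0.17 pos [0.5574 0.1782 0.0228] q [-0.82  0.69  0.63  1.9  -0.59  0.75 -0.03]
toolx [-4.5e-03 -2.0e-04 -1.0e+00]
FX 2.760841121358706 FY 9.509738443541963
```

Still moving freely; the X force is friction only. Continue.

Emit:
move_arm(
  steps="0 -0.0007 0.0007 0 255;0 -0.0014 0.0014 0 255;0 -0.002 0.002 0 255;0 -0.002 0.002 0 255",
)

```text
clock: 10.23
position: [0.5575, 0.1779, 0.0228]
ee_rot: [0.139, 1.574, -0.136]
force: [-15.9, 2.3, 16.2]
width: 0.17
```

```bash
python3 -c "
from h import *
to([.5576,.1789,.023],-10.1);fr()
d=snap('top','t8')
i=cv2.resize(d['img'][175:305,190:325],None,fx=4.5,fy=4.5,interpolation=cv2.INTER_CUBIC);cv2.imwrite('pics/t8c.png',i)"
```

```text
shift [-0.0002  0.001  -0.0001] turn 0.0015 jaw -10.01 t 10.2333 F [-15.9   2.3  16.2] T [0.37 3.07 0.  ] w 0.17 pos [0.5575 0.1779 0.0228] q [-0.82  0.69  0.63  1.9  -0.59  0.75 -0.02]
toolx [-0.0073  0.0022 -1.    ]
FX 10.904154660761744 FY 11.788836027597895
```

View pics/t8c.png

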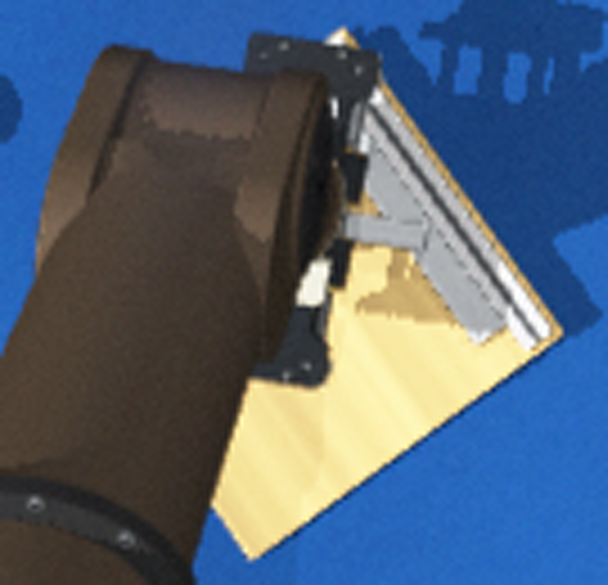

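It has stopped and force is building on both rails (FX 10.9, FY 11.8 N). I'll press firmer along the diagonal, then measure the rail angle.

Emit:
move_arm(
  steps="0 0 0.0005 0 255;0 0 0.001 0 255;0 0 0.0015 0 255;0 0 0.002 0 255;0 0 0.002 0 255;0 0 0.002 0 255",
)

```text
clock: 10.78
position: [0.5575, 0.1779, 0.0227]
ee_rot: [0.139, 1.578, -0.136]
force: [-23.1, 2.5, 22.8]
width: 0.168
```

```bash
python3 -c "
from h import *
to([.5576,.1789,.023],-10.1);fr()
d=snap('top','t9')
i=cv2.resize(d['img'][180:280,240:325],None,fx=6,fy=6,interpolation=cv2.INTER_CUBIC);cv2.imwrite('pics/t9c.png',i)
d=snap('side','s9')
i=cv2.resize(d['img'][135:215,240:345],None,fx=7,fy=7,interpolation=cv2.INTER_CUBIC);cv2.imwrite('pics/s9c.png',i)
d=snap('wrist','w9')
"
```

```text
shift [-0.0003  0.001  -0.0001] turn 0.0018 jaw -9.99 t 10.7833 F [-23.1   2.5  22.8] T [0.52 4.64 0.02] w 0.168 pos [0.5575 0.1779 0.0227] q [-0.82  0.69  0.63  1.9  -0.59  0.76 -0.02]
toolx [-0.0109  0.0028 -0.9999]
FX 15.194556063648996 FY 17.55619796427363
```

View pics/t9c.png

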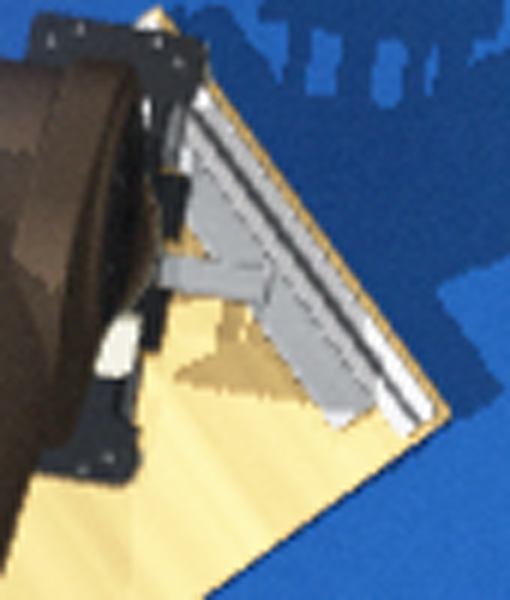

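View pics/s9c.png

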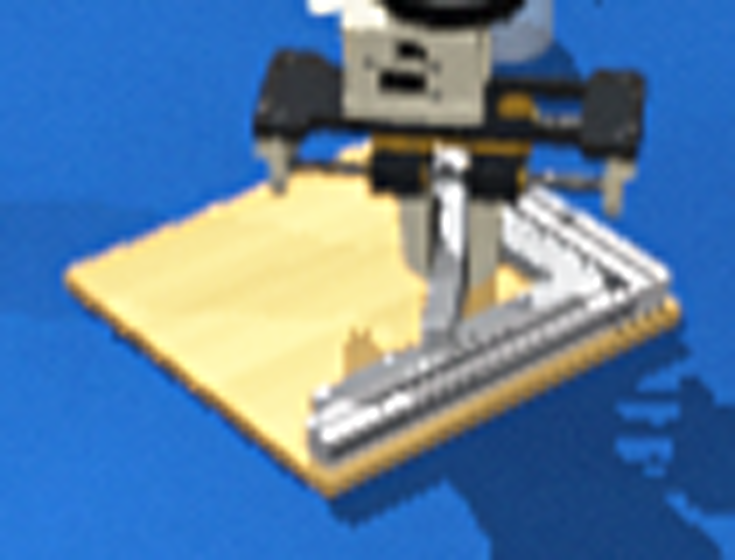

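View pics/w9.png

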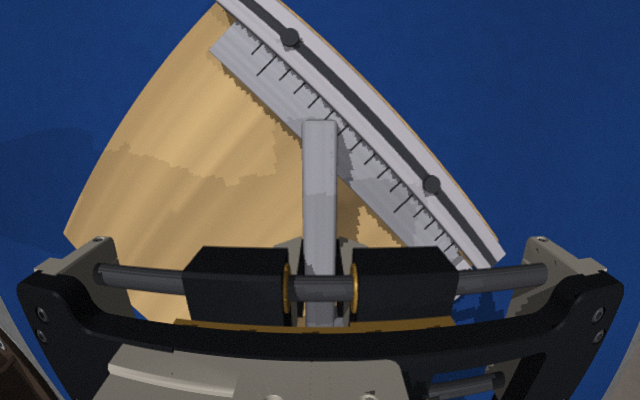

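Run:
```python
from h import *
d=load('t9'); g=cv2.cvtColor(d['img'],cv2.COLOR_BGR2GRAY).astype(float)
# trace slot minimum per row, subpixel, between rough endpoints
a=lambda u,v:(240+(u+.5)/6-.5,180+(v+.5)/6-.5)
def trace(d,g,p,q,z,w=2.2,n=30):
    p=np.array(p);q=np.array(q);t=(q-p)/np.linalg.norm(q-p);nn=np.array([-t[1],t[0]]);out=[]
    s=np.linspace(-w,w,23)
    for k in np.linspace(.06,.94,n):
        c=p+k*(q-p); xy=(c+s[:,None]*nn).astype(np.float32)
        v=cv2.remap(g.astype(np.float32),xy[:,0][None],xy[:,1][None],cv2.INTER_LINEAR)[0]
        wt=np.clip(v.max()-20-v,0,None)**2
        o=(wt*s).sum()/wt.sum(); out.append(onz(d,*(c+o*nn),z))
    o=np.array(out)[:,:2].astype(np.float32); vx,vy,x,y=cv2.fitLine(o,cv2.DIST_HUBER,0,.001,.001).ravel()
    r=(o-[x,y])@[-vy,vx]
    an=np.degrees(np.arctan2(vy,vx))%180; print('angle',an,'res mm',r.std()*1e3,np.abs(r).max()*1e3,(x,y)); return an
l=trace(d,g,a(205,128),a(410,415),.032)
d0=load('top0');g0=cv2.cvtColor(d0['img'],cv2.COLOR_BGR2GRAY).astype(float)
b=lambda u,v:(192+(u+.5)/4.5-.5,178+(v+.5)/4.5-.5)
f=trace(d0,g0,b(340,38),b(38,244),.032)
print('open angle vs square',np.radians(l-(f-90)))
l0=trace(d0,g0,b(352,85),b(490,345),.032);print('initial',np.radians(l0-(f-90)))
```

```text
angle 34.889404 res mm 0.25567552 0.74848163 (np.float32(0.5467589), np.float32(0.0878074))
angle 124.819336 res mm 0.21740983 0.7492695 (np.float32(0.5930141), np.float32(0.25313616))
open angle vs square 0.0012229235
angle 27.830906 res mm 0.22804712 0.62950236 (np.float32(0.55378366), np.float32(0.10841906))
initial -0.121971115
```

The loose rail measures +0.001 rad from square (it started at −0.122). I'll ease the downward push, firm up the side pressure slightly, and check that it holds steady.

Emit:
move_arm(
  steps="-0.0005 -0.0003 0.0005 0 255;-0.001 -0.0006 0.001 0 255;-0.001 -0.0007 0.0013 0 255;-0.001 -0.0007 0.0013 0 255;-0.001 -0.0007 0.0013 0 255;-0.001 -0.0007 0.0013 0 255;-0.001 -0.0007 0.0013 0 255;-0.001 -0.0007 0.0013 0 255",
)

```text
clock: 11.6
position: [0.5575, 0.1777, 0.0227]
ee_rot: [0.138, 1.58, -0.135]
force: [-22.3, 5.6, 15.6]
width: 0.174
```

```bash
python3 -c "
from h import *
to([.5576,.1789,.023],-10.1);fr()"
```

```text
shift [-0.0003  0.0012 -0.0001] turn 0.0029 jaw -9.93 t 11.6 F [-22.3   5.6  15.6] T [0.98 4.43 0.16] w 0.174 pos [0.5575 0.1777 0.0227] q [-0.82  0.69  0.63  1.89 -0.59  0.76 -0.02]
toolx [-0.013   0.0028 -0.9999]
FX 17.256363328792965 FY 15.1283775166967
```

Emit:
move_arm(
  steps="0 0 0 0 255;0 0 0 0 255;0 0 0 0 255;0 0 0 0 255;0 0 0 0 255;0 0 0 0 255;0 0 0 0 255;0 0 0 0 255",
)

```text
clock: 12.27
position: [0.5576, 0.1777, 0.0227]
ee_rot: [0.138, 1.58, -0.135]
force: [-22.4, 5.6, 14.0]
width: 0.168
```

```bash
python3 -c "
from h import *
to([.5576,.1789,.023],-10.1);fr()
d=snap('top','t10')
i=cv2.resize(d['img'][180:280,240:325],None,fx=6,fy=6,interpolation=cv2.INTER_CUBIC);cv2.imwrite('pics/t10c.png',i)
g=cv2.absdiff(d['img'],load('t9')['img'])[180:280,240:325];print(g.mean(),g.max())
"
```

```text
shift [-0.0003  0.0012 -0.0002] turn 0.0028 jaw -9.94 t 12.2667 F [-22.4   5.6  14. ] T [0.96 4.46 0.02] w 0.168 pos [0.5576 0.1777 0.0227] q [-0.82  0.69  0.63  1.89 -0.59  0.76 -0.02]
toolx [-0.0129  0.0029 -0.9999]
FX 17.300630910772057 FY 15.229472075194206
3.033019607843137 107
```

View pics/t10c.png

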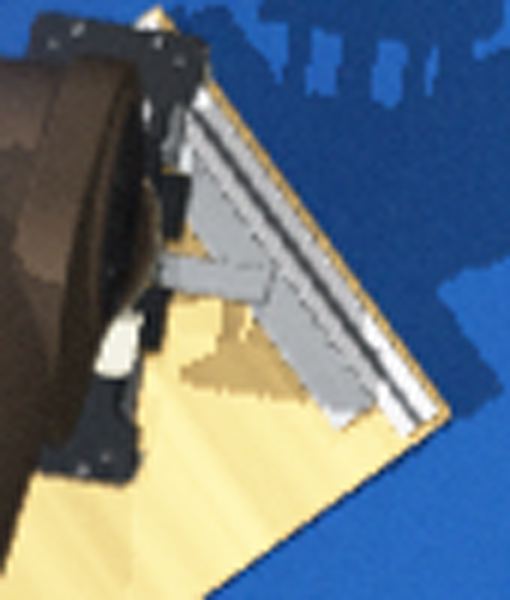

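```bash
cat > tr.py <<'E'
from h import *
def trace(d,p,q,z=.032,w=2.2,n=30):
    g=cv2.cvtColor(d['img'],cv2.COLOR_BGR2GRAY).astype(np.float32)
    p=np.array(p);q=np.array(q);t=(q-p)/np.linalg.norm(q-p);nn=np.array([-t[1],t[0]]);out=[]
    s=np.linspace(-w,w,23)
    for k in np.linspace(.06,.94,n):
        c=p+k*(q-p); xy=(c+s[:,None]*nn).astype(np.float32)
        v=cv2.remap(g,xy[:,0][None],xy[:,1][None],cv2.INTER_LINEAR)[0]
        wt=np.clip(v.max()-20-v,0,None)**2
        out.append(onz(d,*(c+(wt*s).sum()/wt.sum()*nn),z))
    o=np.array(out)[:,:2].astype(np.float32); vx,vy,x,y=cv2.fitLine(o,cv2.DIST_HUBER,0,.001,.001).ravel()
    an=np.degrees(np.arctan2(vy,vx))%180; print('angle',an,'res',((o-[x,y])@[-vy,vx]).std()*1e3,'err rad',np.radians(an-34.819))
a=lambda u,v:(240+(u+.5)/6-.5,180+(v+.5)/6-.5)
E
python3 - <<'E'
from tr import *
for t in('t8','t9','t10'):
    for p,q in(((205,128),(410,415)),((210,130),(410,412)),((215,145),(400,400))): trace(load(t),a(*p),a(*q))
E
```

```text
angle 34.905872 res 0.2573742 err rad 0.0015162042
angle 34.945103 res 0.26816624 err rad 0.002200903
angle 34.734653 res 0.21642695 err rad -0.0014721289
angle 34.889404 res 0.25567552 err rad 0.0012287825
angle 34.94526 res 0.27374476 err rad 0.0022036326
angle 34.75899 res 0.22108768 err rad -0.0010473547
angle 34.989964 res 0.22027713 err rad 0.0029838723
angle 34.987488 res 0.25744322 err rad 0.0029406624
angle 34.95176 res 0.24495423 err rad 0.0023170833
```

Pressing harder nudged the rail to about +0.002–0.003 rad, and the jaw turned by 0.003 rad. That is close to measurement noise, but the X pressure slightly outweighs Y. I'll shift the balance towards the fixed rail to keep the square seated on it.

Emit:
move_arm(
  steps="0 0.0004 0 0 255;0 0.0008 0 0.001 255;0 0.0012 0 0.002 255;0 0.0012 0 0.002 255;0 0.0012 0 0.002 255;0 0.0012 0 0.002 255;0 0.0012 0 0.002 255;0 0.0012 0 0.002 255",
)

```text
clock: 12.98
position: [0.5576, 0.1778, 0.0227]
ee_rot: [0.139, 1.58, -0.138]
force: [-23.0, 2.2, 16.5]
width: 0.175
```

Run:
```python
from tr import *
to([.5576,.1789,.023],-10.1);fr()
d=snap('top','t11')
for p,q in(((205,128),(410,415)),((210,130),(410,412)),((215,145),(400,400))): trace(d,a(*p),a(*q))
d=snap('wrist','w11'); cv2.imwrite('pics/w11c.png',cv2.resize(d['img'][0:300,200:520],None,fx=2,fy=2,interpolation=cv2.INTER_CUBIC))
fr()
```

```text
shift [-0.0003  0.0011 -0.0001] turn 0.0 jaw -10.1 t 12.9833 F [-23.    2.2  16.5] T [0.39 4.62 0.16] w 0.175 pos [0.5576 0.1778 0.0227] q [-0.82  0.69  0.63  1.89 -0.59  0.76 -0.03]
toolx [-0.0134  0.0018 -0.9999]
FX 14.917581561281803 FY 17.65456215116697
angle 35.02665 res 0.21423745 err rad 0.0036241626
angle 35.126522 res 0.26402888 err rad 0.0053672683
angle 34.968487 res 0.23751995 err rad 0.0026090322
FX 14.258080448577855 FY 17.874479347064515
```

View pics/w11c.png

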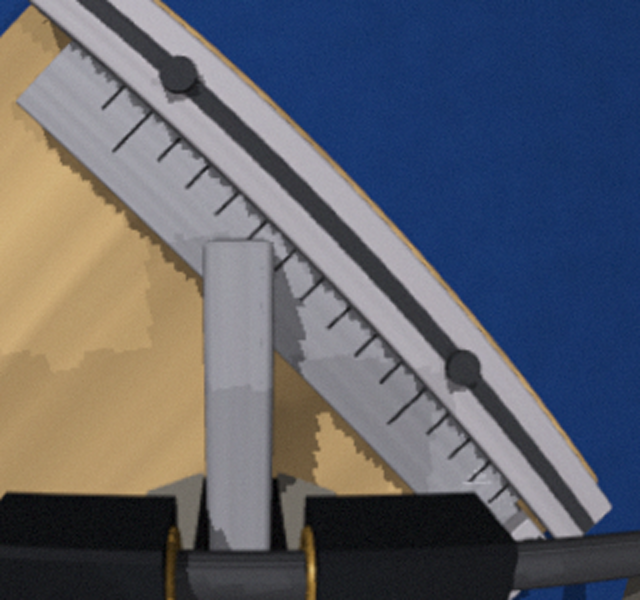

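Square is back at −10.1° on the fixed rail. I'll average some frames to see whether the loose rail is really over-opened.

Run:
```python
from tr import *
I=[arm.get_image('top') for _ in range(10)]
d=I[0]; d['img']=np.mean([i['img'] for i in I],0).astype(np.uint8); pickle.dump(d,open('avg.pkl','wb'))
for p,q in(((205,128),(410,415)),((210,130),(410,412)),((215,145),(400,400)),((215,140),(415,422))): trace(d,a(*p),a(*q))
print(np.std([i['extrinsics'][0][3] for i in I]))
S=[arm.get_image('side') for _ in range(10)]
s=S[0]; s['img']=np.mean([i['img'] for i in S],0).astype(np.uint8); pickle.dump(s,open('avgs.pkl','wb'))
cv2.imwrite('pics/avgs.png',cv2.resize(s['img'][150:215,270:345],None,fx=10,fy=9*0+9.2,interpolation=cv2.INTER_CUBIC))
cv2.imwrite('pics/avgt.png',cv2.resize(d['img'][185:260,260:325],None,fx=8,fy=8,interpolation=cv2.INTER_CUBIC))
print(arm.observe()['clock']);fr()
```

```text
angle 35.01755 res 0.21545637 err rad 0.0034653717
angle 35.040833 res 0.2528393 err rad 0.0038717035
angle 34.976395 res 0.2383281 err rad 0.0027470507
angle 35.032078 res 0.24740368 err rad 0.0037189047
5.551115123125783e-17
14.0833
FX 15.413143730866462 FY 16.649590186817907
```

View pics/avgs.png

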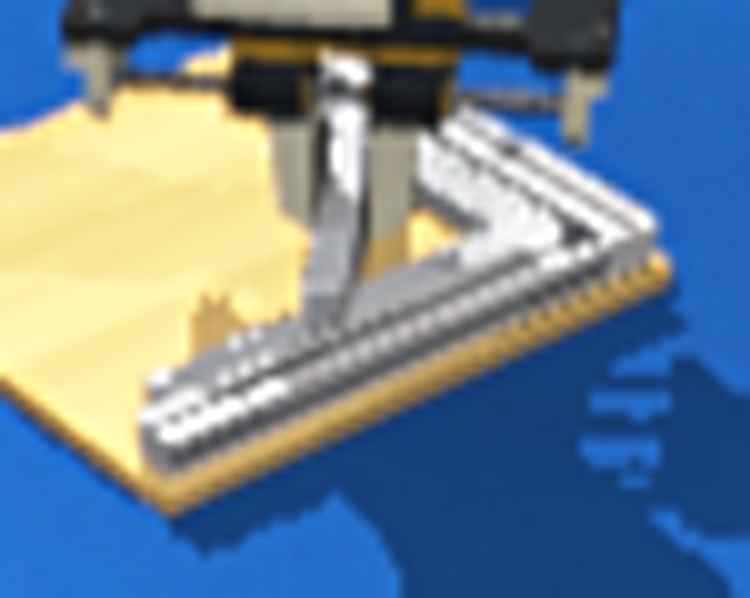

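View pics/avgt.png

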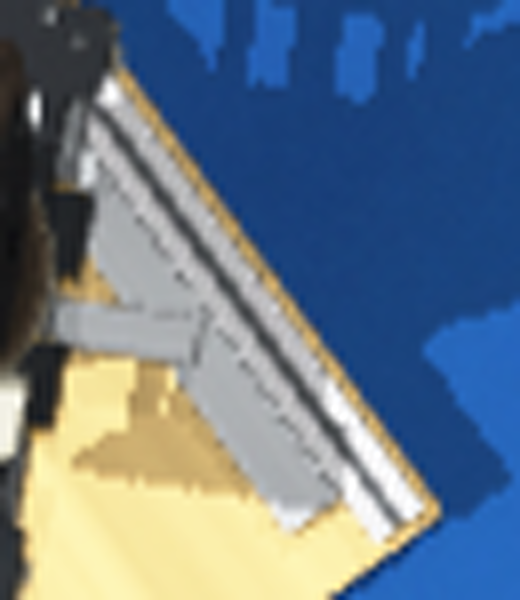

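Forces held at about 15 and 17 N during 1.1 s of imaging. The rail reads roughly +0.003 rad, which is about 0.5 mm at the leg tip and close to the measurement error. The square is flat and seated, so I'm handing in.

```bash
python3 -c "
from h import *
print(arm.sign_off())"
```

```text
the job is handed in; nothing more can be done
None
```

I gripped the square by its bar, laid it flat on the board and slid it along the fixed rail into the corner. That swung the loose rail out, and I handed in at about 14 s with the arm still pressing on both rails.

**Pressure:** the last checks showed about 15 N towards the loose rail and 17 N towards the fixed rail, steady over the last 1.1 s. Some of the 15 N is sliding friction. The square was also being held down on the board with about 16 N.

**Square's seat:** in the last measurement the gripper's turn was the same as while the square slid flush along the fixed rail.

**Loose rail angle:** averaged top-camera images put it at about +0.003 rad from square; it started at −0.122 rad. It had measured about +0.001 rad before I pressed harder. At that point the gripper also turned by about 0.003 rad, so the rail is probably over-opened by about 0.002–0.003 rad. That could leave a gap of about 0.5 mm at the far end of the square's leg, close to the limit of what I could measure. I shifted the pressure towards the fixed rail to steady the square, but could not swing the rail back in.

**Other things on the bench:** I saw no sign that any of them moved.

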